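Open the screw-clamped lip balm mould

ROBOT

A 6-joint arm with a two-finger parallel gripper is mounted at the origin on the work surface. World frame = base frame: x ahead of the robot, y to its left, z up, the work surface at z = 0. Lengths are in m, angles in rad, forces in N, time in s.
With the tool pointing down it reaches from about 0.35 to 0.775 m from the base axis. Payload 5.5 kg.
Tool frame: the origin (TCP) lies on the centre line of the jaws, within the pads' length; the fingertips stand 11 mm ahead of it and the grasp point (between the pads) lies 8 mm behind it (env.tip_extent is the distance from the TCP to the fingertips, in m); z points along the fingers, y is the line along which they close (so a half turn about z gives the same grasp; the last joint's range is limited). The gripper opens to 85 mm and grips with 20 to 120 N. Pads are 22 mm wide; open, the fingers measure 114 mm over their backs; the gripper's body (76 mm by 85 mm) begins 54 mm behind the grasp point. The pads swing forward as they close: fully open they stand 13 mm farther back than shut.
Start: joints at [-1.271, 0.313, 0.046, 1.304, 0, 1.431], TCP at [0.245, -0.52, 0.242] pointing down, gripper open.
Joint ranges: [-2.76, 2.76], [-0.86, 1.69], [-1.03, 1.26], [-2.2, 2.34], [-1.47, 1.5], [-3.14, 3.14]. Speed limits (rad/s): [2.57, 2.57, 3.14, 3.14, 3.14, 3.14].

INTERFACE

Orientations are given as a unit quaternion [w, x, y, z].
In Python, from workcell import env gives the robot as it stands.
- The arm moves only by the shell command python3 -m jog 'ROWS' [FORCE]. ROWS is JSON, a list of rows, each a list of 5 numbers: the gripper's target within -1 to 1 (shut at 1, half-way at 0, fully open at -1), then the shift along the tool's x, y, z in m, then the turn about the tool's z in degrees. In form: [[fingers, tx, ty, tz, turn], ...]. A call has 1 to 5 rows; each row shifts and turns the commanded pose from where the row before left it, along the tool's axes as they then stand; what a row does not reach is not made up. A row lasts 1/12 s, in which the tool goes at most 41.7 mm and 7.16 degrees, less where a joint would pass 70% of its speed; a pose out of reach is approached as far as the arm can. A call is refused whole if a number of a shift passes 0.0417 or a number of a turn 7.16, either way. A call with a gripper value outside its range is refused whole. The fingers move at their own pace and stop on an object; FORCE is the grip in N (left out, the last holds). Time passes only in rows, so rows that do not move let the fingers close. It gives the time, the measured TCP pose, the force, the opening and the grip force at its end, in the units of the state.
- env.get_state(): the state, without advancing time (a new reading comes with each control period).
- env.read_camera(name): name is "scene" or "top"; returns a dict with "img" (384x512x3 uint8, red, green, blue), "fov_y" (degrees; the focal length in pixels is half the picture's height over the tangent of half this angle, whatever the lens; pixels are square), "cx", "cy" (the principal point, pixels), "T" (4x4, takes a point from camera to world coordinates). Camera axes: x right, y up, looking along -z (the intrinsics and any distortion apply to the point x, -y, -z); pixel columns grow to the right and rows downward; lengths in m; the calibration is good to about 2 mm. A picture is of the moment at which its call begins. There is no depth.
- env.hand_in(): hands the job in; it is judged then, once.
The state is a dict: "clock": time; "joint_pos": joint angles; "qvel": joint speeds; "tau": joint torques, N m; "tcp_pos": TCP position; "orientation": TCP orientation; "wrist_force": force on the tool from outside, world axes, zero at the start; "ft_torque": the same for the moment, N m; "finger_gap": finger opening in m; "grip_force": force on a finger pad.
Only numpy, scipy, OpenCV 4.12 (cv2) and the standard library are available. Lean on these libraries where they do the work, as an engineer would, in place of code of your own. Each camera call takes 0.05 s, during which the arm holds its last target. There are 200 camera calls.

TASK

The lip balms have set, so open their mould: unscrew the wing nut and put it in the steel tray, then take off the thick washer and put it in the tray too, and only then lift off the upper mould half and set it down flat, cavities down, on the white mat without dropping it. Leave the bottles, the jar and the beaker where they stand.

Things in the scene. Friction and masses are not known exactly. Their poses are not given: they have to be found in the camera images.
- mould: Fixed aluminium lower half of a split lip balm mould (130 x 54 mm, parting face 36 mm above the table) on a cooling plate (170 x 110 x 14 mm). Origin: under the plate's centre, on the table; x along the mould, z up. Four set balms lie in it, 6 mm proud of the parting face; dowels 8 mm thick, 15 mm high at x = -55 and +55 mm. A stud in its centre carries, upwards: upper half, washer, wing nut.
- stud_tip (a point): Tip of the mould's fixed vertical steel stud, 97 mm above the table; 20 mm over its thread. Coarse two-start right-hand thread: turned anticlockwise seen from above, the nut climbs 20 mm per turn (3.2 mm per rad), with about 2.5 mm of axial play; it comes free after 1.8 to 2.5 rad and then lifts off (underside must rise 25 mm from its start). Let go part-way, it stays where it is.
- nut_center (a point): Centre of the loose steel wing nut, 15 mm above its underside. Octagonal hub 34 mm over flats, 30 mm high, 22 mm bore; two 9 mm thick wings along the nut's own x, 83 mm over both, their tips 36 mm above the underside. Grip the hub flats across own y. Starts finger-loose, home on the washer (underside 72 mm above the table), wings within 0.3 rad of the mould's x. About 0.16 kg.
- washer_center (a point): Centre of the loose thick steel washer: 60 mm outside, 26 mm hole, 10 mm thick (faces 5 mm above and below this point). Starts flat on the upper half, round the stud, underside 62 mm above the table. Mass about 0.17 kg.
- half_center (a point): Centre of the loose aluminium upper mould half, 130 (own x) x 64 (own y) x 26 mm (z, up). Holes for the stud (27 mm) in the centre and for the dowels (11.5 mm); cavities in its underside. Starts on the lower half over stud and dowels, underside 36 mm above the table, overhanging it by 5 mm on each long side. Lifts straight up; clear of the stud after a rise of 61 mm. About 0.44 kg.
- seat (a point): Where half_center is while the upper half is still seated on the lower half: on the stud's axis, 49 mm above the table. Fixed to the mould.
- tray: Fixed shallow open steel tray, 200 (own x) x 130 (own y) x 18 mm high, walls and floor 3 mm thick. Origin: under its centre, on the table. Takes the wing nut and the washer, side by side.
- mat: Fixed white silicone mat, 200 (own x) x 130 (own y) mm, 4 mm thick. Origin: under its centre, on the table. Takes the upper half.
- bottle_a: Loose amber glass bottle with black cap, 42 mm across, 105 mm high; origin under its foot. To be left alone.
- bottle_b: A second such bottle. To be left alone.
- jar: Loose white cosmetic jar, 68 mm across, 48 mm high; origin under its foot. To be left alone.
- beaker: Loose low glass beaker, 72 mm across, 75 mm high; origin under its foot. To be left alone.
Mind the look-alikes: they are no part of the job. Leave any turquoise look-alike of the part that bears nut_center alone. Of the things that look like the part that bears washer_center, the larger one is meant.

How it is judged:
On the way, in this order (a step that is already met when the one before it is completed fails the run):
1. the wing nut lies in the tray, let go, while the washer still lies on the seated upper half (x of nut_center in the frame of tray between -0.097 and 0.097 m and y of nut_center in the frame of tray between -0.062 and 0.062 m and z of nut_center in the frame of tray between 0 and 0.035 m and linear speed of nut below 0.03 m/s and contact force between nut and the fingers below 0.1 N and distance between half_center and seat below 0.005 m and horizontal distance between washer_center and seat below 0.01 m), for 0.2 s.
2. the washer lies in the tray, let go, while the upper half is still seated (x of washer_center in the frame of tray between -0.097 and 0.097 m and y of washer_center in the frame of tray between -0.062 and 0.062 m and z of washer_center in the frame of tray between 0 and 0.035 m and linear speed of washer below 0.03 m/s and contact force between washer and the fingers below 0.1 N and distance between half_center and seat below 0.005 m), for 0.2 s.
At the end, for the whole second after the job is handed in: Wing nut and washer lie in the tray (centres within the tray's walls and less than 35 mm above the table), the upper half lies flat (within 0.1 rad), cavities down, on the mat, its centre within 40 mm along and 35 mm across of the mat's centre; all are at rest and let go (x of nut_center in the frame of tray between -0.097 and 0.097 m and y of nut_center in the frame of tray between -0.062 and 0.062 m and z of nut_center in the frame of tray between 0 and 0.035 m and linear speed of each of nut, washer, half below 0.03 m/s and contact force between each of nut, washer, half and the fingers below 0.1 N and x of washer_center in the frame of tray between -0.097 and 0.097 m and y of washer_center in the frame of tray between -0.062 and 0.062 m and z of washer_center in the frame of tray between 0 and 0.035 m and x of half_center in the frame of mat between -0.04 and 0.04 m and y of half_center in the frame of mat between -0.035 and 0.035 m and z of half_center in the frame of mat between 0.012 and 0.021 m and angle between half_center's own z axis and vertical below 0.1 rad); the robot touches nothing.
It fails at once if the upper half is dropped (moves faster than 0.6 m/s while not held) (contact force between half and the fingers below 0.1 N and linear speed of half above 0.6 m/s).
It fails at once if a bottle, the jar or the beaker is moved by more than 25 mm or tipped (distance of any of bottle_a, bottle_b, jar, beaker from where it was at the start of the episode above 0.025 m or angle between any of bottle_a, bottle_b, jar, beaker's own z axis and vertical above 0.4 rad).
It also fails if it takes over 72 s, if anything falls off the work surface, if the arm or the gripper's body presses on something with over 40 N, if the wrist force passes 120 N, or if a joint passes its speed limit or range.

## Working session

There is one attempt and no reset: what is moved stays moved. The work goes in short steps, Python scripts to look and compute and a shell command to move; the robot and the scene stay as the last step left them, time stands still between calls to the robot, and variables do not carry over. Pictures are saved under pics/ and viewed, at most 10 in all, crops included, and the job is handed in when it is done.

```bash
mkdir -p pics
cat > h.py <<'E'
import numpy as np, cv2
from workcell import env
def snap(n,f):
    c=env.read_camera(n); cv2.imwrite(f,c['img'][:,:,::-1]); np.savez('cam_'+n+'.npz',**{k:c[k] for k in('fov_y','cx','cy','T','img')}); print({k:c[k] for k in c if k not in('img','T')}); return c
def ray(n,u,v,z):
    c=np.load('cam_'+n+'.npz'); f=192/np.tan(np.radians(c['fov_y'])/2); T=c['T']
    d=T[:3,:3]@np.array([(u-c['cx'])/f,-(v-c['cy'])/f,-1]); o=T[:3,3]
    return (o+d*(z-o[2])/d[2]).round(4)
def proj(n,p):
    c=np.load('cam_'+n+'.npz'); f=192/np.tan(np.radians(c['fov_y'])/2); T=c['T']
    q=T[:3,:3].T@(np.array(p)-T[:3,3]); return (c['cx']+f*q[0]/-q[2],c['cy']-f*q[1]/-q[2])
def st():
    s=env.get_state(); print({k:np.round(s[k],4) for k in('clock','joint_pos','tcp_pos','orientation','wrist_force','finger_gap','grip_force')})
E
python3 - <<'E'
from h import *
c=snap('top','pics/a.png'); print(c['T'].round(3)); d=snap('scene','pics/b.png'); print(d['T'].round(3)); st()
a=cv2.resize(cv2.imread('pics/a.png'),(800,600)); cv2.imwrite('pics/a2.png',a)
b=cv2.resize(cv2.imread('pics/b.png'),(800,600)); cv2.imwrite('pics/b2.png',b)
E
```

```text
{'fov_y': 44.530785928228354, 'cx': 257.7706542593541, 'cy': 185.91414029950676}
[[-0.023  0.99  -0.14   0.495]
 [-1.    -0.024 -0.006 -0.004]
 [-0.009  0.14   0.99   1.14 ]
 [ 0.     0.     0.     1.   ]]
{'fov_y': 57.024543907559426, 'cx': 256.71619591649784, 'cy': 192.70314036665368}
[[ 0.829 -0.405  0.386  0.9  ]
 [ 0.559  0.614 -0.557 -0.388]
 [-0.011  0.678  0.735  0.636]
 [ 0.     0.     0.     1.   ]]
{'clock': np.float64(0.1), 'joint_pos': array([-1.2706,  0.314 ,  0.0451,  1.3036,  0.    ,  1.4312]), 'tcp_pos': array([ 0.2447, -0.5199,  0.2415]), 'orientation': array([-8.000e-04,  9.759e-01,  2.181e-01, -1.000e-04]), 'wrist_force': array([ 0.454 , -0.1874, -0.6514]), 'finger_gap': np.float64(0.0851), 'grip_force': np.float64(0.0)}
```

View pics/a2.png

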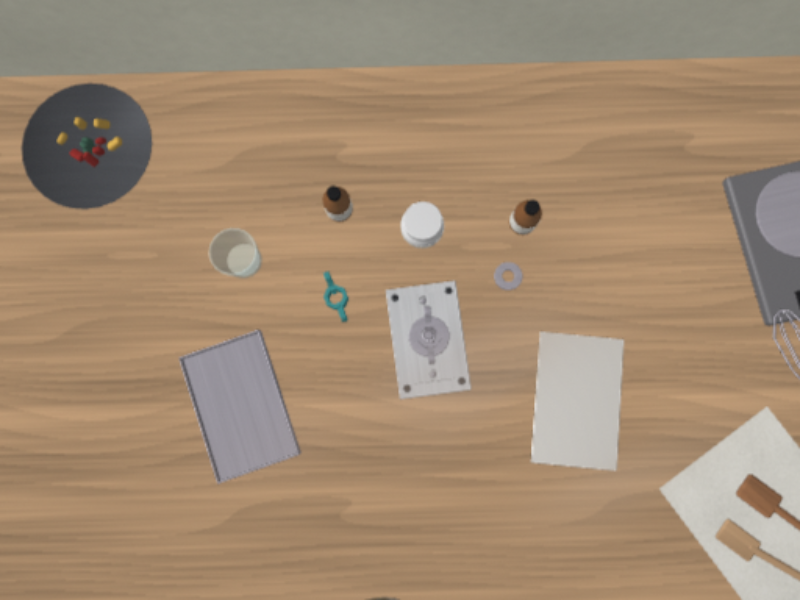

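View pics/b2.png

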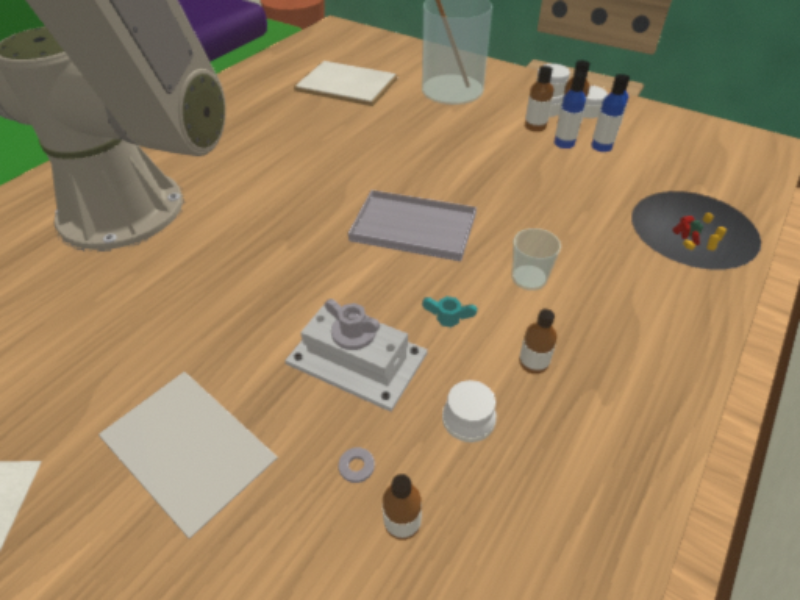

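The top view shows the mould at (428,340), tray at (240,405) and mat at (577,400). Two nuts are visible: grey (430,335) on the stud, which is the one meant, and a turquoise look-alike (336,297). There are two washers: the large one on the mould (430,337), which is meant, and a small one on the table (508,276). I'll confirm with an enlarged crop.

Run:
```python
from h import *
a=cv2.imread('pics/a.png')[170:265,235:315]; b=cv2.imread('pics/b.png')[180:265,175:285]
a=cv2.resize(a,(400,475),interpolation=cv2.INTER_CUBIC);b=cv2.resize(b,(396,306),interpolation=cv2.INTER_CUBIC)
o=np.zeros((475,796,3),np.uint8);o[:,:400]=a;o[:306,400:]=b;cv2.imwrite('pics/c.png',o)
S=.64
for n,pts,z in (('tray',[(181,357),(260,331),(298,454),(218,481)],.018),('mat',[(540,332),(624,340),(616,469),(531,462)],.004),('plate',[(386,289),(455,282),(470,389),(401,398)],.014),('jar',[(422,221)],.048),('botA',[(334,193)],.105),('botB',[(532,207)],.105),('beak',[(234,246)],.06)):
    P=np.array([ray('top',u*S,v*S,z) for u,v in pts]);print(n,P[:,:2].tolist(),P.mean(0))
```

```text
tray [[0.5594, 0.3445], [0.5964, 0.2235], [0.4099, 0.1657], [0.373, 0.2855]] [0.484675 0.2548   0.018   ]
mat [[0.5856, -0.2086], [0.57, -0.3376], [0.3757, -0.3128], [0.3889, -0.1852]] [ 0.48005 -0.26105  0.004  ]
plate [[0.6574, 0.0286], [0.6657, -0.0788], [0.5005, -0.0961], [0.4894, 0.0092]] [ 0.57825  -0.034275  0.014   ]
jar [[0.7559, -0.0294]] [ 0.7559 -0.0294  0.048 ]
botA [[0.7873, 0.0988]] [0.7873 0.0988 0.105 ]
botB [[0.759, -0.1878]] [ 0.759  -0.1878  0.105 ]
beak [[0.7218, 0.2547]] [0.7218 0.2547 0.06  ]
```

View pics/c.png

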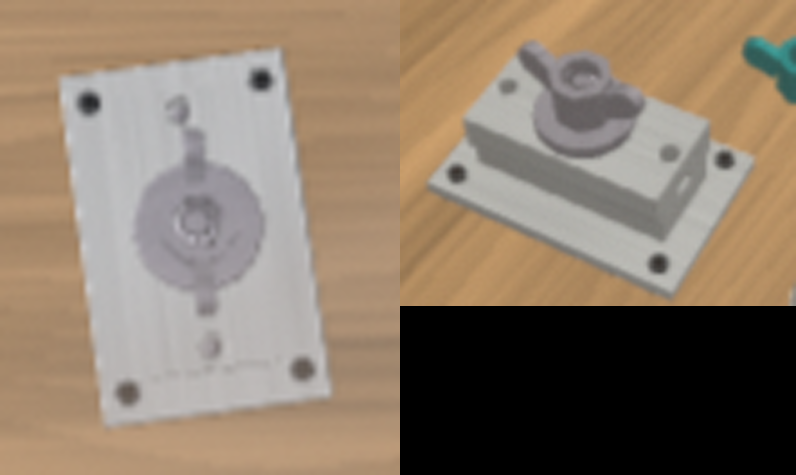

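The crop confirms it: a grey wing nut sits on the large washer on the stud. The washer disc's centre is (199,227) and the wing tips are (194,130) and (206,315).

Run:
```python
from h import *
g=lambda u,v,z:ray('top',235+u/5,170+v/5,z)
pl=[g(*p,.014) for p in((60,77),(281,48),(330,395),(104,425))];print('plate',np.mean(pl,0))
an=lambda a,b:np.degrees(np.arctan2(*(a-b)[[1,0]]))
print('pl ang',an(pl[0],pl[3]),an(pl[1],pl[2]))
print('washer',g(199,227,.072))
d=[g(178,110,.062),g(209,346,.062)];print('dowel',np.mean(d,0),an(*d))
w=[g(194,130,.108),g(206,315,.108)];print('wing',w,np.mean(w,0),an(*w))
h=lambda u,v,z:ray('scene',175+(u-400)/3.6,180+v/3.6,z)
d=[h(508,87,.062),h(669,153,.062)];print('scene dowel',np.mean(d,0),an(*d))
w=[h(526,47,.108),h(637,97,.108)];print('scene wing',w,np.mean(w,0),an(*w))
```

```text
plate [ 0.57835 -0.0339   0.014  ]
pl ang 5.964487101253121 6.032152888510047
washer [ 0.5774 -0.0349  0.072 ]
dowel [ 0.5782 -0.0326  0.062 ] 5.866683687174983
wing [array([ 0.6177, -0.0329,  0.108 ]), array([ 0.536 , -0.0358,  0.108 ])] [ 0.57685 -0.03435  0.108  ] 2.0329012244028357
scene dowel [ 0.5791  -0.03515  0.062  ] -173.6424371238958
scene wing [array([ 0.5442, -0.0402,  0.108 ]), array([ 0.6183, -0.0357,  0.108 ])] [ 0.58125 -0.03795  0.108  ] -176.52476722326992
```

```bash
R='x'; python3 -m jog '[[-1,0.0318,-0.0186,0,0],[-1,0.0318,-0.0186,0,0],[-1,0.0318,-0.0186,0,0],[-1,0.0318,-0.0186,0,0],[-1,0.0318,-0.0186,0,0]]' 40
python3 -m jog '[[-1,0.0318,-0.0186,0,0],[-1,0.0318,-0.0186,0,0],[-1,0.0318,-0.0186,0,0],[-1,0.0318,-0.0186,0,0],[-1,0.0318,-0.0186,0,0]]'
python3 -m jog '[[-1,0.0318,-0.0186,0,0],[-1,0.0318,-0.0186,0,0],[-1,0.0318,-0.0186,0,0],[-1,0.0318,-0.0186,0,0],[-1,0.0318,-0.0186,0,0]]'
python3 -m jog '[[-1,0.0318,-0.0186,0,5.6],[-1,0,0,0,5.6],[-1,0,0,0,5.6],[-1,0,0,0,5.6],[-1,0,0,0,0]]'
python3 -c "
from h import *
st()"
```

```text
clock: 0.52
tcp_pos: [0.3495, -0.3668, 0.2419]
orientation: [-0.0, 0.976, 0.218, -0.0]
wrist_force: [1.3, -0.8, 0.3]
finger_gap: 0.0857
grip_force: 0.0
clock: 0.93
tcp_pos: [0.4538, -0.2148, 0.2421]
orientation: [-0.0, 0.976, 0.218, -0.0]
wrist_force: [0.6, -0.6, 0.1]
finger_gap: 0.0856
grip_force: 0.0
clock: 1.35
tcp_pos: [0.5581, -0.063, 0.2419]
orientation: [-0.0, 0.976, 0.218, -0.0]
wrist_force: [0.1, -0.9, 0.9]
finger_gap: 0.0853
grip_force: 0.0
clock: 1.77
tcp_pos: [0.5783, -0.0338, 0.2416]
orientation: [-0.0, 1.0, 0.024, -0.001]
wrist_force: [0.1, 0.1, 0.2]
finger_gap: 0.0853
grip_force: 0.0
{'clock': np.float64(1.7667), 'joint_pos': array([-1.9690e-01,  3.2300e-01,  5.7900e-02,  1.3071e+00, -1.0000e-04,
        2.8973e+00]), 'tcp_pos': array([ 0.5783, -0.0338,  0.2416]), 'orientation': array([-1.000e-04,  9.997e-01,  2.370e-02, -7.000e-04]), 'wrist_force': array([0.0807, 0.0941, 0.1886]), 'finger_gap': np.float64(0.0853), 'grip_force': np.float64(0.0)}
```

```bash
python3 -m jog '[[-1,0,0,0.031,0],[-1,0,0,0.031,0],[-1,0,0,0.031,0],[-1,0,0,0.031,0],[-1,0,0,0.031,0]]' 40 | tail -5
python3 -m jog '[[0,0,0,0,0],[0.2,0,0,0,0],[0.4,0,0,0,0],[0.6,0,0,0,0],[1,0,0,0,0]]'
python3 -m jog '[[1,0,0,0,0],[1,0,0,0,0],[1,0,0,0,0]]'
```

```text
tcp_pos: [0.5781, -0.0346, 0.0859]
orientation: [0.0, 1.0, 0.026, 0.0]
wrist_force: [0.8, -0.3, -0.4]
finger_gap: 0.0851
grip_force: 0.0
clock: 2.6
tcp_pos: [0.5804, -0.0348, 0.09]
orientation: [0.001, 1.0, 0.025, 0.002]
wrist_force: [0.6, -0.8, 4.2]
finger_gap: 0.033
grip_force: 40.5
clock: 2.85
tcp_pos: [0.5804, -0.0348, 0.09]
orientation: [0.001, 1.0, 0.025, 0.002]
wrist_force: [-0.9, -0.4, 6.2]
finger_gap: 0.0331
grip_force: 40.8
```

```bash
python3 -m jog '[[1,0,0,-0.001,-5],[1,0,0,-0.0005,-7],[1,0,0,-0.0004,-7],[1,0,0,-0.0004,-7],[1,0,0,-0.0004,-7]]' 
python3 -m jog '[[1,0,0,-0.0004,-7],[1,0,0,-0.0004,-7],[1,0,0,-0.0004,-7],[1,0,0,-0.0004,-7],[1,0,0,-0.0004,-7]]'
```

```text
clock: 3.27
tcp_pos: [0.5797, -0.0345, 0.091]
orientation: [0.001, 0.951, 0.31, 0.001]
wrist_force: [2.2, -0.2, -2.6]
finger_gap: 0.0333
grip_force: 39.9
clock: 3.68
tcp_pos: [0.5794, -0.0336, 0.0928]
orientation: [-0.0, 0.813, 0.582, 0.001]
wrist_force: [2.1, 3.4, -2.9]
finger_gap: 0.0329
grip_force: 39.9
```

```bash
python3 -m jog '[[1,0,0,-0.0004,-7],[1,0,0,-0.0004,-7],[1,0,0,-0.0004,-7],[1,0,0,-0.0004,-7],[1,0,0,-0.0004,-7]]' 
python3 -m jog '[[1,0,0,-0.0004,-7],[1,0,0,-0.0004,-7],[1,0,0,-0.0004,-7],[1,0,0,-0.0004,-7],[1,0,0,-0.0004,-7]]'
python3 -m jog '[[1,0,0,-0.0004,-7],[1,0,0,-0.0004,-3],[1,0,0,-0.003,0],[1,0,0,-0.003,0]]'
```

```text
clock: 4.1
tcp_pos: [0.5783, -0.033, 0.0944]
orientation: [-0.001, 0.6, 0.8, 0.001]
wrist_force: [-0.2, 4.8, -2.3]
finger_gap: 0.0332
grip_force: 39.9
clock: 4.52
tcp_pos: [0.5771, -0.0333, 0.0961]
orientation: [-0.001, 0.332, 0.943, 0.0]
wrist_force: [-3.1, 2.2, -1.1]
finger_gap: 0.0333
grip_force: 40.1
clock: 4.85
tcp_pos: [0.5768, -0.0338, 0.1024]
orientation: [-0.002, 0.253, 0.968, 0.0]
wrist_force: [-3.8, 2.5, -3.6]
finger_gap: 0.0331
grip_force: 40.0
```

```bash
python3 -m jog '[[1,0,0,-0.006,0],[1,0,0,-0.006,0],[1,0,0,-0.008,0],[1,0,0,-0.01,0],[1,0,0,-0.012,0]]' 
python3 -m jog '[[1,0,0,-0.02,0],[1,0,0,-0.03,0],[1,0,0,-0.03,0],[1,0,0,0,0]]'
python3 -c "
from h import *
snap('top','pics/d.png');snap('scene','pics/e.png');st()
a=cv2.resize(cv2.imread('pics/d.png')[130:330,100:430],(660,400));b=cv2.resize(cv2.imread('pics/e.png')[100:300,160:360],(400,400))
cv2.imwrite('pics/d2.png',np.hstack([cv2.resize(a,(400,400))*0+a[:,200:600],b]))"
```

```text
clock: 5.27
tcp_pos: [0.579, -0.0347, 0.1461]
orientation: [0.001, 0.252, 0.968, -0.0]
wrist_force: [0.7, 0.4, -3.1]
finger_gap: 0.0332
grip_force: 40.1
clock: 5.6
tcp_pos: [0.582, -0.0352, 0.2328]
orientation: [0.006, 0.252, 0.968, 0.0]
wrist_force: [1.8, 0.1, -0.7]
finger_gap: 0.0331
grip_force: 40.3
{'fov_y': 44.530785928228354, 'cx': 257.7706542593541, 'cy': 185.91414029950676}
{'fov_y': 57.024543907559426, 'cx': 256.71619591649784, 'cy': 192.70314036665368}
{'clock': np.float64(5.7), 'joint_pos': array([-1.9800e-01,  3.2480e-01,  2.5900e-02,  1.2664e+00, -2.0000e-04,
        3.1200e-01]), 'tcp_pos': array([ 0.58  , -0.0349,  0.2275]), 'orientation': array([2.800e-03, 2.523e-01, 9.677e-01, 1.000e-04]), 'wrist_force': array([-0.5179,  0.4293, -2.6313]), 'finger_gap': np.float64(0.033), 'grip_force': np.float64(40.2678)}
```

View pics/d2.png

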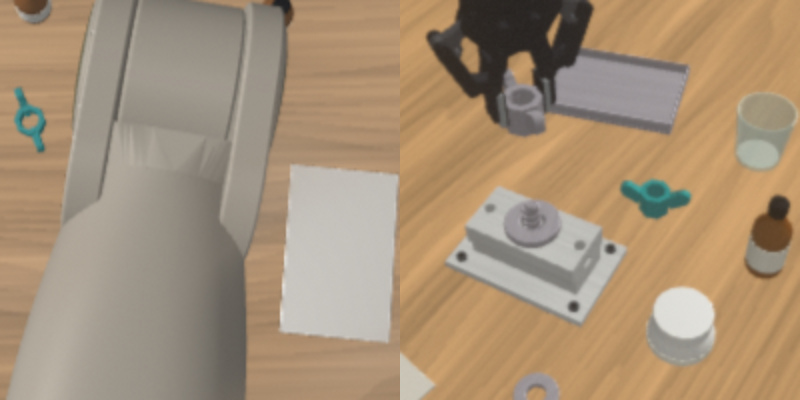

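The nut is off the stud and in the gripper, and the washer is still on the seated half. Next is the tray.

```bash
python3 -m jog '[[1,0.0213,0.0268,0,0],[1,0.0213,0.0268,0,0],[1,0.0213,0.0268,0,0],[1,0.0213,0.0268,0,0],[1,0.0213,0.0268,0,0]]'|tail -6
python3 -m jog '[[1,0.0213,0.0268,0,0],[1,0.0213,0.0268,0,0],[1,0.0213,0.0268,0,0],[1,0.0213,0.0268,0,0],[1,0,0,0,0]]' | tail -6
python3 -m jog '[[1,0,0,0.01,-6.6],[1,0,0,0.02,-6.6],[1,0,0,0.02,-6.6],[1,0,0,0.02,-6.6],[1,0,0,0.02,-6.6]]' 
python3 -m jog '[[1,0,0,0.02,-6.6],[1,0,0,0.02,-6.6],[1,0,0,0.02,0],[1,0,0,0,0]]'
```

```text
clock: 6.12
tcp_pos: [0.5498, 0.1357, 0.2235]
orientation: [-0.001, 0.253, 0.968, -0.0]
wrist_force: [0.2, 0.2, -2.6]
finger_gap: 0.0331
grip_force: 40.3
clock: 6.53
tcp_pos: [0.5267, 0.2748, 0.2233]
orientation: [-0.001, 0.249, 0.968, 0.001]
wrist_force: [0.3, -0.9, -1.4]
finger_gap: 0.0331
grip_force: 40.5
clock: 6.95
tcp_pos: [0.5281, 0.269, 0.1327]
orientation: [-0.001, -0.036, 0.999, -0.0]
wrist_force: [0.2, -0.0, -2.5]
finger_gap: 0.0331
grip_force: 40.5
clock: 7.28
tcp_pos: [0.5252, 0.2678, 0.0695]
orientation: [-0.005, -0.147, 0.989, -0.001]
wrist_force: [-1.0, -0.5, -3.1]
finger_gap: 0.0331
grip_force: 40.5
```

```bash
python3 -m jog '[[1,0,0,0.015,0],[1,0,0,0.012,0],[1,0,0,0.008,0],[1,0,0,0.005,0],[1,0,0,0,0]]'
python3 -m jog '[[1,0,0,0.003,0],[1,0,0,0.002,0],[1,0,0,0.0,0]]'
```

```text
clock: 7.7
tcp_pos: [0.5282, 0.2692, 0.0339]
orientation: [-0.001, -0.148, 0.989, -0.0]
wrist_force: [-0.3, 0.4, -1.4]
finger_gap: 0.033
grip_force: 40.6
clock: 7.95
tcp_pos: [0.529, 0.2697, 0.03]
orientation: [0.0, -0.148, 0.989, -0.0]
wrist_force: [0.1, 0.1, -1.8]
finger_gap: 0.0332
grip_force: 40.6
```

```bash
python3 -m jog '[[1,0,0,0.003,0],[1,0,0,0.002,0],[1,0,0,0.0015,0],[1,0,0,0,0]]'
python3 -m jog '[[1,0,0,0.001,0],[1,0,0,0.001,0],[1,0,0,0,0]]'
```

```text
clock: 8.28
tcp_pos: [0.5286, 0.2695, 0.0229]
orientation: [-0.0, -0.148, 0.989, -0.0]
wrist_force: [-0.2, -0.1, -1.4]
finger_gap: 0.0333
grip_force: 40.6
clock: 8.53
tcp_pos: [0.5288, 0.2696, 0.0211]
orientation: [-0.0, -0.148, 0.989, -0.0]
wrist_force: [-0.4, 0.5, -1.6]
finger_gap: 0.0331
grip_force: 40.6
```

```bash
python3 -m jog '[[1,0,0,0.001,0],[1,0,0,0.001,0],[1,0,0,0,0]]'
python3 -m jog '[[-0.1,0,0,0,0],[-0.2,0,0,0,0],[-0.3,0,0,0,0],[-0.3,0,0,0,0]]'
python3 -m jog '[[-0.3,0,0,-0.01,0],[-0.3,0,0,-0.02,0],[-0.3,0,0,-0.03,0],[-0.3,0,0,-0.04,0],[-1,0,0,-0.04,0]]'
```

```text
clock: 8.78
tcp_pos: [0.5289, 0.2697, 0.021]
orientation: [0.0, -0.148, 0.989, -0.0]
wrist_force: [-4.0, -1.1, 9.4]
finger_gap: 0.0333
grip_force: 41.9
clock: 9.12
tcp_pos: [0.529, 0.2697, 0.0192]
orientation: [0.0, -0.148, 0.989, -0.0]
wrist_force: [-0.3, 0.3, 0.4]
finger_gap: 0.0553
grip_force: 0.0
clock: 9.53
tcp_pos: [0.5279, 0.2693, 0.1605]
orientation: [-0.001, -0.148, 0.989, -0.0]
wrist_force: [1.2, 0.9, 0.5]
finger_gap: 0.0664
grip_force: 0.0
```

```bash
python3 -m jog '[[-1,0.0045,-0.0339,-0.01,0],[-1,0.0045,-0.0339,0,0],[-1,0.0045,-0.0339,0,0],[-1,0.0045,-0.0339,0,0],[-1,0.0045,-0.0339,0,0]]'|tail -6
python3 -m jog '[[-1,0.0045,-0.0339,0,0],[-1,0.0045,-0.0339,0,0],[-1,0.0045,-0.0339,0,0],[-1,0.0045,-0.0339,0,0],[-1,0,0,0,7]]' | tail -6
python3 -m jog '[[-1,0,0,0,7],[-1,0,0,0,7],[-1,0,0,0,7],[-1,0,0,0,7],[-1,0,0,0,7]]' |tail -6
python3 -m jog '[[-1,0,0,0,7],[-1,0,0,0,7],[-1,0,0,0,7],[-1,0,0,0,7],[-1,0,0,0,7]]' |tail -6
python3 -m jog '[[-1,0,0,0,7],[-1,0,0,0,7],[-1,0,0,0,0],[-1,0,0,0,0]]' 
python3 -c "
from h import *
snap('top','pics/f.png');snap('scene','pics/g.png');st()
a=cv2.imread('pics/f.png')[200:320,105:205];b=cv2.imread('pics/g.png')[100:280,150:330]
cv2.imwrite('pics/f2.png',np.hstack([cv2.resize(a,(400,480)),cv2.resize(b,(400,480))]))"
```

```text
clock: 9.95
tcp_pos: [0.557, 0.0996, 0.1704]
orientation: [0.001, -0.148, 0.989, -0.0]
wrist_force: [0.2, 0.5, 0.4]
finger_gap: 0.0854
grip_force: 0.0
clock: 10.37
tcp_pos: [0.5806, -0.0398, 0.17]
orientation: [0.001, -0.084, 0.996, -0.001]
wrist_force: [0.2, 0.1, 0.4]
finger_gap: 0.0854
grip_force: 0.0
clock: 10.78
tcp_pos: [0.5793, -0.0341, 0.1699]
orientation: [0.0, 0.22, 0.976, -0.0]
wrist_force: [0.4, 0.5, -0.3]
finger_gap: 0.0855
grip_force: 0.0
clock: 11.2
tcp_pos: [0.5793, -0.034, 0.17]
orientation: [0.0, 0.503, 0.865, 0.0]
wrist_force: [0.2, 0.1, -0.8]
finger_gap: 0.0856
grip_force: 0.0
clock: 11.53
tcp_pos: [0.5793, -0.034, 0.1698]
orientation: [0.0, 0.6, 0.8, 0.0]
wrist_force: [-0.4, -0.3, 0.9]
finger_gap: 0.0857
grip_force: 0.0
{'fov_y': 44.530785928228354, 'cx': 257.7706542593541, 'cy': 185.91414029950676}
{'fov_y': 57.024543907559426, 'cx': 256.71619591649784, 'cy': 192.70314036665368}
{'clock': np.float64(11.6333), 'joint_pos': array([-1.9680e-01,  3.5310e-01, -7.7400e-02,  1.1399e+00, -1.0000e-04,
        1.0919e+00]), 'tcp_pos': array([ 0.5793, -0.034 ,  0.1696]), 'orientation': array([2.000e-04, 6.007e-01, 7.995e-01, 0.000e+00]), 'wrist_force': array([ 0.3903, -0.086 , -0.7738]), 'finger_gap': np.float64(0.0854), 'grip_force': np.float64(0.0)}
```

View pics/f2.png

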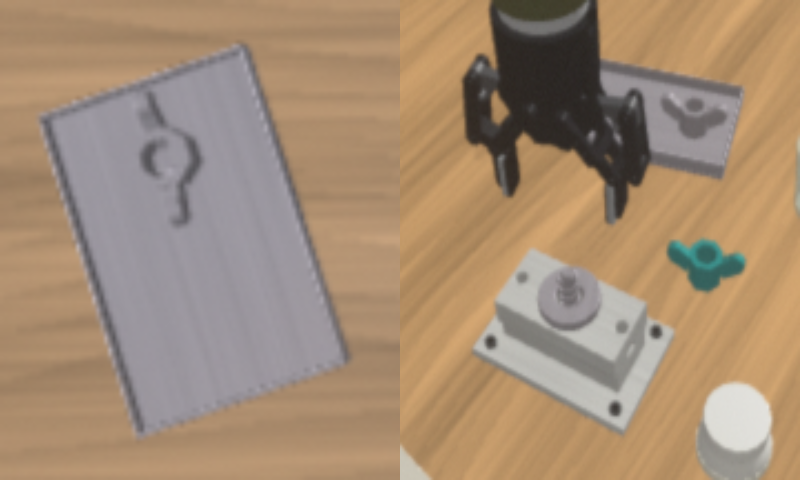

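The nut stands in the tray's far half and the washer is still round the stud. I'll lower onto the washer by feel.

```bash
python3 -m jog '[[-0.6,0,0,0.02,0],[-0.6,0,0,0.02,0],[-0.6,0,0,0.02,0],[-0.6,0,0,0.015,0],[-0.6,0,0,0,0]]' 60
python3 -m jog '[[-0.6,0,0,0.006,0],[-0.6,0,0,0.005,0],[-0.6,0,0,0,0]]'
python3 -m jog '[[-0.6,0,0,0.003,0],[-0.6,0,0,0,0]]'
```

```text
clock: 12.05
tcp_pos: [0.5769, -0.0335, 0.091]
orientation: [-0.003, 0.601, 0.799, -0.001]
wrist_force: [-0.8, 0.2, -0.7]
finger_gap: 0.0683
grip_force: 0.0
clock: 12.3
tcp_pos: [0.5794, -0.034, 0.0832]
orientation: [0.0, 0.602, 0.799, 0.0]
wrist_force: [-0.0, 0.2, -0.7]
finger_gap: 0.0681
grip_force: 0.0
clock: 12.47
tcp_pos: [0.5796, -0.034, 0.0806]
orientation: [0.0, 0.602, 0.799, 0.0]
wrist_force: [0.0, -0.3, -0.6]
finger_gap: 0.0682
grip_force: 0.0
```

```bash
python3 -m jog '[[-0.6,0,0,0.003,0],[-0.6,0,0,0.001,0],[-0.6,0,0,0,0]]'
python3 -m jog '[[-0.6,0,0,0.002,0],[-0.6,0,0,0,0]]'
python3 -m jog '[[-0.6,0,0,0.002,0],[-0.6,0,0,0,0]]'
```

```text
clock: 12.72
tcp_pos: [0.5792, -0.0339, 0.0762]
orientation: [-0.0, 0.602, 0.799, -0.0]
wrist_force: [-0.0, 0.8, -0.5]
finger_gap: 0.0689
grip_force: 0.0
clock: 12.88
tcp_pos: [0.5792, -0.0339, 0.074]
orientation: [-0.0, 0.602, 0.799, -0.0]
wrist_force: [-0.2, 0.2, 0.5]
finger_gap: 0.0682
grip_force: 0.0
clock: 13.05
tcp_pos: [0.5791, -0.0339, 0.072]
orientation: [-0.0, 0.602, 0.799, -0.0]
wrist_force: [-0.0, 0.4, 0.3]
finger_gap: 0.0687
grip_force: 0.0
```

```bash
python3 -m jog '[[-0.6,0,0,0.0015,0],[-0.6,0,0,0,0]]' | grep -E "tcp|wrist"
python3 -m jog '[[-0.6,0,0,0.0015,0],[-0.6,0,0,0,0]]' | grep -E "tcp|wrist"
python3 -m jog '[[-0.6,0,0,0.0015,0],[-0.6,0,0,0,0]]' | grep -E "tcp|wrist"
```

```text
tcp_pos: [0.5791, -0.0339, 0.0705]
wrist_force: [0.8, -0.4, -0.2]
tcp_pos: [0.5792, -0.0339, 0.069]
wrist_force: [-0.6, -0.5, -0.1]
tcp_pos: [0.5792, -0.034, 0.0675]
wrist_force: [0.3, 0.9, -0.0]
```

```bash
python3 -m jog '[[-0.6,0,0,0.001,0],[-0.7,0,0,0,0]]' | grep -E "tcp|wrist"
python3 -m jog '[[-0.4,0,0,0,0],[-0.3,0,0,0,0],[-0.2,0,0,0,0],[-0.2,0,0,0,0],[-0.2,0,0,0,0]]'
```

```text
tcp_pos: [0.5792, -0.034, 0.0666]
wrist_force: [-0.8, 0.2, 0.9]
clock: 14.13
tcp_pos: [0.5801, -0.0342, 0.0687]
orientation: [0.001, 0.602, 0.799, 0.0]
wrist_force: [-1.6, -0.2, 11.4]
finger_gap: 0.0569
grip_force: 66.8
```

```bash
python3 -m jog '[[-0.2,0,0,-0.002,0],[-0.2,0,0,-0.002,0],[-0.2,0,0,-0.003,0],[-0.2,0,0,-0.004,0],[-0.2,0,0,-0.004,0]]'
python3 -c "
from h import *
snap('scene','pics/k.png');st()
cv2.imwrite('pics/k2.png',cv2.resize(cv2.imread('pics/k.png')[110:270,170:330],(600,600),interpolation=cv2.INTER_CUBIC))"
```

```text
clock: 14.55
tcp_pos: [0.579, -0.0339, 0.0817]
orientation: [-0.0, 0.602, 0.799, -0.0]
wrist_force: [-0.2, 0.8, -1.5]
finger_gap: 0.0571
grip_force: 64.0
{'fov_y': 57.024543907559426, 'cx': 256.71619591649784, 'cy': 192.70314036665368}
{'clock': np.float64(14.6), 'joint_pos': array([-1.9680e-01,  4.1760e-01, -2.0800e-01,  9.4450e-01, -1.0000e-04,
        1.0947e+00]), 'tcp_pos': array([ 0.5796, -0.034 ,  0.0827]), 'orientation': array([3.000e-04, 6.018e-01, 7.986e-01, 1.000e-04]), 'wrist_force': array([ 1.21  ,  0.5654, -1.1126]), 'finger_gap': np.float64(0.0568), 'grip_force': np.float64(64.0298)}
```

View pics/k2.png

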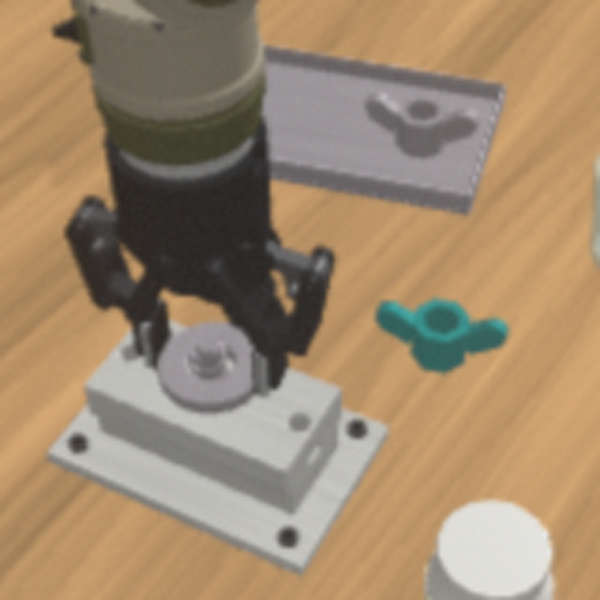

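The washer is held and free of the half. I'll raise it off the stud and take it to the near half of the tray.

```bash
python3 -m jog '[[-0.2,0,0,-0.015,0],[-0.2,0,0,-0.025,0],[-0.2,0,0,-0.025,0],[-0.2,0,0,-0.025,0],[-0.2,0,0,-0.02,0]]'
python3 -m jog '[[-0.2,0.0336,-0.0068,0,0],[-0.2,0.0336,-0.0068,0,0],[-0.2,0.0336,-0.0068,0,0],[-0.2,0.0336,-0.0068,0,0],[-0.2,0.0336,-0.0068,0,0]]' | tail -6
python3 -m jog '[[-0.2,0.0336,-0.0068,0,0],[-0.2,0.0336,-0.0068,0,0],[-0.2,0.0336,-0.0068,0,0],[-0.2,0.0336,-0.0068,0,0],[-0.2,0,0,0,-7]]' | tail -6
python3 -m jog '[[-0.2,0,0,0,-7],[-0.2,0,0,0,-7],[-0.2,0,0,0,-7],[-0.2,0,0,0,-7],[-0.2,0,0,0,-7]]' |tail -6
python3 -m jog '[[-0.2,0,0,0.02,-7],[-0.2,0,0,0.02,-7],[-0.2,0,0,0.02,-7],[-0.2,0,0,0.02,-7],[-0.2,0,0,0.02,-7]]' |tail -6
python3 -m jog '[[-0.2,0,0,0.02,-7],[-0.2,0,0,0.01,-7],[-0.2,0,0,0,0],[-0.2,0,0,0,0]]'
```

```text
clock: 15.02
tcp_pos: [0.5796, -0.034, 0.1938]
orientation: [0.001, 0.602, 0.799, 0.0]
wrist_force: [-0.3, 0.6, -1.8]
finger_gap: 0.0575
grip_force: 64.5
clock: 15.43
tcp_pos: [0.4994, 0.1193, 0.1919]
orientation: [0.0, 0.602, 0.798, 0.0]
wrist_force: [0.5, 0.6, -2.0]
finger_gap: 0.0571
grip_force: 64.4
clock: 15.85
tcp_pos: [0.4339, 0.2441, 0.192]
orientation: [-0.001, 0.55, 0.835, 0.0]
wrist_force: [-0.1, -0.5, -2.5]
finger_gap: 0.0567
grip_force: 64.5
clock: 16.27
tcp_pos: [0.437, 0.24, 0.1919]
orientation: [0.0, 0.273, 0.962, -0.0]
wrist_force: [-0.3, -0.4, -2.5]
finger_gap: 0.0573
grip_force: 64.5
clock: 16.68
tcp_pos: [0.4372, 0.2399, 0.0911]
orientation: [0.0, -0.029, 1.0, 0.0]
wrist_force: [0.0, 0.2, -3.0]
finger_gap: 0.0572
grip_force: 64.5
clock: 17.02
tcp_pos: [0.4367, 0.2397, 0.0615]
orientation: [-0.001, -0.146, 0.989, -0.0]
wrist_force: [0.8, -0.0, -1.3]
finger_gap: 0.0573
grip_force: 64.4
```

```bash
python3 -m jog '[[-0.2,0,0,0.015,0],[-0.2,0,0,0.012,0],[-0.2,0,0,0.01,0],[-0.2,0,0,0.006,0],[-0.2,0,0,0,0]]'
python3 -m jog '[[-0.2,0,0,0.002,0],[-0.2,0,0,0.002,0],[-0.2,0,0,0,0]]'
```

```text
clock: 17.43
tcp_pos: [0.4367, 0.2397, 0.0182]
orientation: [-0.001, -0.147, 0.989, -0.0]
wrist_force: [-0.7, -0.8, -1.3]
finger_gap: 0.0567
grip_force: 64.4
clock: 17.68
tcp_pos: [0.4375, 0.2399, 0.015]
orientation: [0.0, -0.148, 0.989, 0.0]
wrist_force: [-0.4, 0.6, -2.1]
finger_gap: 0.0573
grip_force: 64.4
```

```bash
python3 -m jog '[[-0.2,0,0,0.0015,0],[-0.2,0,0,0,0]]'|grep -E "tcp|wrist"
python3 -m jog '[[-0.2,0,0,0.001,0],[-0.2,0,0,0,0]]'|grep -E "tcp|wrist"
```

```text
tcp_pos: [0.4372, 0.2399, 0.0134]
wrist_force: [0.5, -0.1, -2.2]
tcp_pos: [0.4372, 0.2398, 0.0123]
wrist_force: [0.2, 0.1, -2.1]
```

```bash
python3 -m jog '[[-0.2,0,0,0.001,0],[-0.2,0,0,0,0]]'|grep -E "tcp|wrist"
python3 -m jog '[[-0.2,0,0,0.001,0],[-0.2,0,0,0,0]]'|grep -E "tcp|wrist"
python3 -m jog '[[-0.5,0,0,0,0],[-0.6,0,0,0,0],[-0.65,0,0,0,0],[-0.65,0,0,0,0]]'
python3 -m jog '[[-0.65,0,0,-0.01,0],[-0.65,0,0,-0.02,0],[-0.65,0,0,-0.03,0],[-0.65,0,0,-0.04,0],[-1,0,0,-0.04,0]]'
```

```text
tcp_pos: [0.437, 0.2398, 0.0111]
wrist_force: [-0.7, -0.1, -1.7]
tcp_pos: [0.437, 0.2398, 0.0101]
wrist_force: [0.2, 0.2, -1.0]
clock: 18.68
tcp_pos: [0.4374, 0.2399, 0.0105]
orientation: [0.0, -0.148, 0.989, -0.0]
wrist_force: [-0.2, -0.0, -0.2]
finger_gap: 0.0702
grip_force: 0.0
clock: 19.1
tcp_pos: [0.4361, 0.2395, 0.1519]
orientation: [-0.001, -0.148, 0.989, -0.0]
wrist_force: [0.3, 0.3, 0.8]
finger_gap: 0.0806
grip_force: 0.0
```

```bash
python3 -m jog '[[-1,-0.0061,-0.0336,-0.015,0],[-1,-0.0061,-0.0336,0,0],[-1,-0.0061,-0.0336,0,0],[-1,-0.0061,-0.0336,0,0],[-1,-0.0061,-0.0336,0,0]]' 90|tail -6
python3 -m jog '[[-1,-0.0061,-0.0336,0,0],[-1,-0.0061,-0.0336,0,0],[-1,-0.0061,-0.0336,0,0],[-1,-0.0061,-0.0336,0,0],[-1,0,0,0,5.5]]' | tail -6
python3 -m jog '[[-1,0,0,0,5.5],[-1,0,0,0,0],[-1,0,0,0,0]]'
python3 -c "
from h import *
snap('top','pics/m.png');snap('scene','pics/n.png');st()
a=cv2.imread('pics/m.png')[200:320,105:205];b=cv2.imread('pics/n.png')[100:280,150:330]
cv2.imwrite('pics/m2.png',np.hstack([cv2.resize(a,(400,480)),cv2.resize(b,(400,480))]))"
```

```text
clock: 19.52
tcp_pos: [0.516, 0.0868, 0.1666]
orientation: [0.001, -0.148, 0.989, -0.0]
wrist_force: [0.9, 0.2, 0.1]
finger_gap: 0.0851
grip_force: 0.0
clock: 19.93
tcp_pos: [0.5811, -0.0388, 0.1661]
orientation: [0.002, -0.097, 0.995, -0.001]
wrist_force: [-0.4, 0.4, 0.2]
finger_gap: 0.0853
grip_force: 0.0
clock: 20.18
tcp_pos: [0.5779, -0.0334, 0.1658]
orientation: [0.0, -0.053, 0.999, -0.0]
wrist_force: [0.2, 0.8, 0.1]
finger_gap: 0.085
grip_force: 0.0
{'fov_y': 44.530785928228354, 'cx': 257.7706542593541, 'cy': 185.91414029950676}
{'fov_y': 57.024543907559426, 'cx': 256.71619591649784, 'cy': 192.70314036665368}
{'clock': np.float64(20.2833), 'joint_pos': array([-1.9550e-01,  3.5250e-01, -8.8100e-02,  1.1298e+00, -1.0000e-04,
       -3.0290e-01]), 'tcp_pos': array([ 0.5779, -0.0329,  0.1658]), 'orientation': array([ 2.000e-04, -5.370e-02,  9.986e-01, -1.000e-04]), 'wrist_force': array([-0.138 , -0.3474,  0.2108]), 'finger_gap': np.float64(0.0852), 'grip_force': np.float64(0.0)}
```

View pics/m2.png

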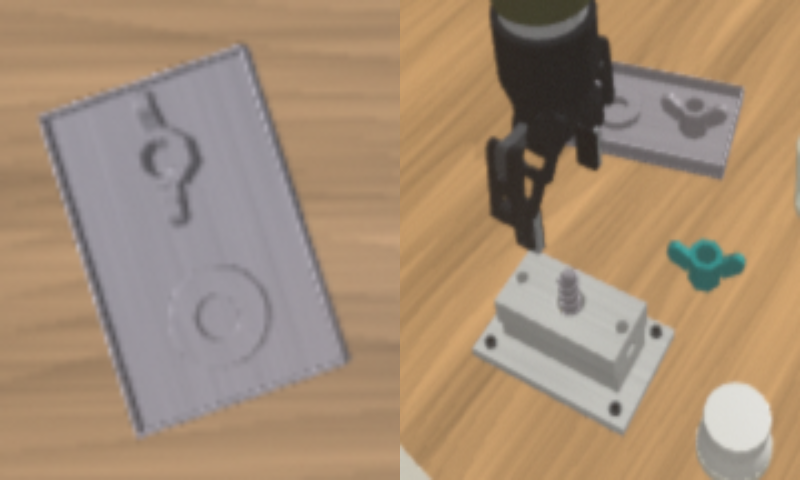

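Nut and washer both lie in the tray, at crop positions (170,157) and (220,318), and the upper half is still seated. Now I'll grip it across its width.

```bash
python3 -m jog '[[-1,0,-0.001,0.025,0],[-1,0,0,0.025,0],[-1,0,0,0.025,0],[-1,0,0,0.025,0],[-1,0,0,0.014,0]]' 90 | grep -E "tcp|wrist"
python3 -m jog '[[-1,0,0,0.004,0],[-0.8,0,0,0,0],[-0.6,0,0,0,0],[-0.4,0,0,0,0],[-0.2,0,0,0,0]]'
python3 -m jog '[[-0.2,0,0,0,0],[-0.2,0,0,0,0],[-0.2,0,0,0,0]]'
```

```text
tcp_pos: [0.5764, -0.0333, 0.0489]
wrist_force: [-0.2, -0.7, -1.1]
clock: 21.12
tcp_pos: [0.5793, -0.0343, 0.0493]
orientation: [0.001, -0.053, 0.999, -0.0]
wrist_force: [-0.7, 0.3, 3.5]
finger_gap: 0.0622
grip_force: 99.9
clock: 21.37
tcp_pos: [0.5793, -0.0343, 0.0493]
orientation: [0.002, -0.053, 0.999, -0.0]
wrist_force: [-2.3, 0.7, 6.3]
finger_gap: 0.0625
grip_force: 100.0
```

```bash
python3 -m jog '[[-0.2,0,0,-0.003,0],[-0.2,0,0,-0.004,0],[-0.2,0,0,-0.004,0],[-0.2,0,0,-0.005,0],[-0.2,0,0,-0.005,0]]'
python3 -m jog '[[-0.2,0,0,-0.006,0],[-0.2,0,0,-0.008,0],[-0.2,0,0,-0.008,0],[-0.2,0,0,-0.008,0],[-0.2,0,0,-0.008,0]]'
python3 -m jog '[[-0.2,0,0,-0.01,0],[-0.2,0,0,-0.015,0],[-0.2,0,0,-0.02,0],[-0.2,0,0,-0.02,0],[-0.2,0,0,-0.01,0]]'
```

```text
clock: 21.78
tcp_pos: [0.578, -0.0343, 0.0686]
orientation: [-0.0, -0.052, 0.999, -0.0]
wrist_force: [0.7, -0.5, -3.6]
finger_gap: 0.0624
grip_force: 99.0
clock: 22.2
tcp_pos: [0.5783, -0.0343, 0.1074]
orientation: [0.0, -0.052, 0.999, -0.0]
wrist_force: [-0.2, 0.3, -4.4]
finger_gap: 0.0622
grip_force: 99.0
clock: 22.62
tcp_pos: [0.5792, -0.0345, 0.1845]
orientation: [0.002, -0.052, 0.999, -0.001]
wrist_force: [0.1, 0.3, -4.0]
finger_gap: 0.0621
grip_force: 98.9
```

```bash
python3 -m jog '[[-0.2,0.008,-0.014,0,0],[-0.2,0.015,-0.027,0,0],[-0.2,0.015,-0.027,0,0],[-0.2,0.015,-0.027,0,0],[-0.2,0.015,-0.027,0,0]]'|tail -6
python3 -m jog '[[-0.2,0.015,-0.027,0,0],[-0.2,0.015,-0.027,0,0],[-0.2,0.015,-0.026,0,0],[-0.2,0.008,-0.013,0,0],[-0.2,0,0,0,3]]'|tail -6
python3 -m jog '[[-0.2,0,0,0.01,5],[-0.2,0,0,0.02,5],[-0.2,0,0,0.025,0],[-0.2,0,0,0.025,0],[-0.2,0,0,0.02,0]]'
python3 -m jog '[[-0.2,0,0,0.015,0],[-0.2,0,0,0.015,0],[-0.2,0,0,0.01,0],[-0.2,0,0,0,0]]'
```

```text
clock: 23.03
tcp_pos: [0.5226, -0.1636, 0.1815]
orientation: [0.0, -0.053, 0.999, -0.0]
wrist_force: [-0.7, -0.4, -4.8]
finger_gap: 0.0623
grip_force: 98.9
clock: 23.45
tcp_pos: [0.4789, -0.264, 0.1814]
orientation: [-0.0, -0.024, 1.0, -0.001]
wrist_force: [1.5, 0.7, -4.0]
finger_gap: 0.0622
grip_force: 99.0
clock: 23.87
tcp_pos: [0.4797, -0.2604, 0.0799]
orientation: [-0.0, 0.061, 0.998, 0.0]
wrist_force: [-0.8, -0.3, -5.2]
finger_gap: 0.0622
grip_force: 99.1
clock: 24.2
tcp_pos: [0.4789, -0.2597, 0.0392]
orientation: [-0.002, 0.061, 0.998, 0.001]
wrist_force: [-0.1, 0.5, -4.0]
finger_gap: 0.0617
grip_force: 99.0
```

```bash
python3 -m jog '[[-0.2,0,0,0.008,0],[-0.2,0,0,0.006,0],[-0.2,0,0,0.003,0],[-0.2,0,0,0,0]]'|grep -E "tcp|wrist"
python3 -m jog '[[-0.2,0,0,0.002,0],[-0.2,0,0,0,0]]'|grep -E "tcp|wrist"
python3 -m jog '[[-0.2,0,0,0.001,0],[-0.2,0,0,0,0]]'|grep -E "tcp|wrist"
```

```text
tcp_pos: [0.4801, -0.2606, 0.024]
wrist_force: [0.2, 0.0, -4.6]
tcp_pos: [0.4804, -0.2609, 0.0224]
wrist_force: [0.6, -0.1, -4.2]
tcp_pos: [0.4804, -0.2609, 0.0215]
wrist_force: [-0.3, -0.2, -4.6]
```

```bash
python3 -m jog '[[-0.2,0,0,0.002,0],[-0.2,0,0,0,0]]'|grep -E "tcp|wrist"
python3 -m jog '[[-0.2,0,0,0.001,0],[-0.2,0,0,0,0]]'|grep -E "tcp|wrist"
python3 -m jog '[[-0.2,0,0,0.001,0],[-0.2,0,0,0,0]]'|grep -E "tcp|wrist"
```

```text
tcp_pos: [0.4802, -0.2607, 0.0191]
wrist_force: [-0.0, 0.6, -4.5]
tcp_pos: [0.4802, -0.2607, 0.0182]
wrist_force: [-0.5, 0.7, -4.2]
tcp_pos: [0.4804, -0.2608, 0.0174]
wrist_force: [0.6, -0.7, -3.9]
```

```bash
python3 -m jog '[[-0.2,0,0,0.001,0],[-0.2,0,0,0,0]]'|grep -E "tcp|wrist"
python3 -m jog '[[-0.2,0,0,0.001,0],[-0.2,0,0,0,0]]'|grep -E "tcp|wrist"
```

```text
tcp_pos: [0.4804, -0.2609, 0.0173]
wrist_force: [-1.5, 1.1, 5.1]
tcp_pos: [0.4804, -0.2609, 0.0173]
wrist_force: [-4.4, 3.7, 12.3]
```

Contact with the mat. Release and retreat.

```bash
python3 -m jog '[[-0.6,0,0,0,0],[-0.7,0,0,0,0],[-0.8,0,0,0,0],[-0.9,0,0,0,0],[-1,0,0,0,0]]'
python3 -m jog '[[-1,0,0,-0.01,0],[-1,0,0,-0.03,0],[-1,0,0,-0.04,0],[-1,0,0,-0.04,0],[-1,0,0,-0.04,0]]'
python3 -m jog '[[-1,-0.02,0.04,0,0],[-1,-0.02,0.036,0,0],[-1,-0.02,0.036,0,0],[-1,-0.02,0.036,0,0],[-1,0,0,0,0]]'
python3 -c "
from h import *
snap('scene','pics/z.png');st()
cv2.imwrite('pics/z2.png',cv2.resize(cv2.imread('pics/z.png'),(800,600)))"
```

```text
clock: 26.12
tcp_pos: [0.4804, -0.2608, 0.0152]
orientation: [0.0, 0.061, 0.998, -0.0]
wrist_force: [0.0, -0.2, 0.0]
finger_gap: 0.0853
grip_force: 0.0
clock: 26.53
tcp_pos: [0.4798, -0.2604, 0.1775]
orientation: [-0.0, 0.061, 0.998, 0.0]
wrist_force: [1.8, -1.2, -0.0]
finger_gap: 0.0851
grip_force: 0.0
clock: 26.95
tcp_pos: [0.5794, -0.1207, 0.1762]
orientation: [0.002, 0.058, 0.998, 0.001]
wrist_force: [-0.8, -0.3, 0.6]
finger_gap: 0.0854
grip_force: 0.0
{'fov_y': 57.024543907559426, 'cx': 256.71619591649784, 'cy': 192.70314036665368}
{'clock': np.float64(27.0), 'joint_pos': array([-3.4570e-01,  3.6850e-01, -3.9100e-02,  1.1621e+00,  5.0000e-04,
       -2.2930e-01]), 'tcp_pos': array([ 0.5777, -0.1229,  0.1759]), 'orientation': array([5.000e-04, 5.820e-02, 9.983e-01, 1.000e-04]), 'wrist_force': array([ 0.6198, -0.2967, -0.2575]), 'finger_gap': np.float64(0.0854), 'grip_force': np.float64(0.0)}
```

View pics/z2.png

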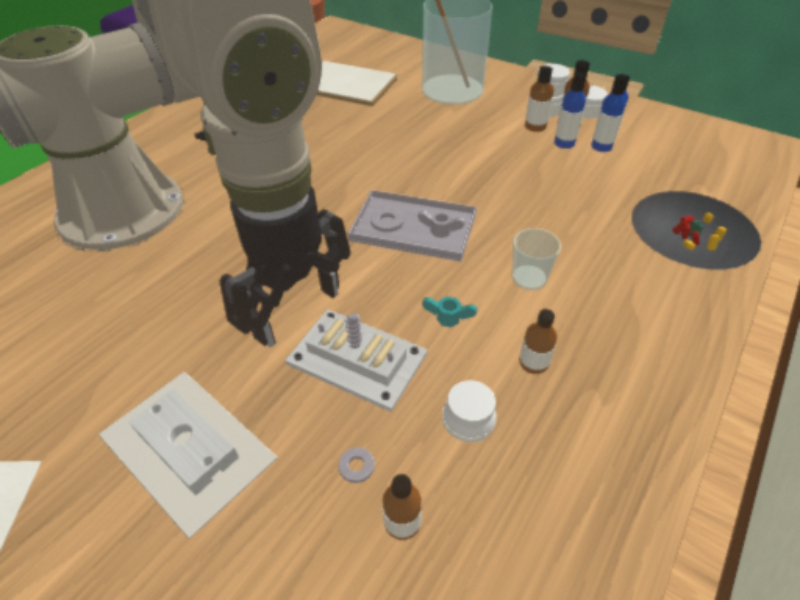

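The half lies flat on the mat (183,433). The washer (388,218) and nut (440,220) are in the tray, nothing else has moved, and the robot is clear.

```bash
python3 -c "
from workcell import env
print(env.hand_in())"
```

```text
the job is handed in; nothing more can be done
None
```

The mould is open and the job is handed in, though no verdict came back: the wing nut and then the washer went into the tray, the upper half lies flat, cavities down, on the mat, and the final picture shows nothing else moved.

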